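Open the sample locker with the tab-lock dial

TASK

Open the small sample locker. Its dial is locked by two spring tabs: pinch both tabs in together, gently, turn the dial counterclockwise (seen from above) and find the catch by feel, easing the pinch to try it, so that both tabs spring fully out again and the dial stays locked open; then slide the hatch gently all the way back to its stop and leave everything else where it is.

Things in the scene. Friction and masses are not known exactly. Their poses are not given: they have to be found in the camera images.
- sample_locker: grey box, 230 (x) x 250 (y) x 110 mm high, fixed to the desk; origin at the centre of its underside; x points to its rear (away from the robot), y to its left, z up. The dial stands on the left half of its top with its axis at x = -30, y = 62 mm, the hatch on the right half. Its four tubes inside need no handling
- dial_grip (a point): point on the dial's upright axis, 34.5 mm above the locker's top (144.5 mm above the desk), at half height of the two tabs, midway between them; turns with the dial: y points from tab_b to tab_a, x lies along the dial's black bar-shaped body (46 x 25 mm, its cap 52 x 34 mm, cap top 58 mm above the locker's top)
- dial (a joint): angle of the dial (rad): 0 = locked (about 0.05 of play), grows counterclockwise seen from above, ends at 1.5. It turns only while both tabs are in by 5 mm, until it has left the locked notch. It is stiff (0.3 N m of friction, stays where it is left): about 15 N of pinch turns it, and such a pinch holds the tabs in at their stops. It draws back the bolt that bars the hatch
- tab_a_face (a point): centre of the outer face of tab_a, an upright grey plate 28 mm wide (dial x), 5 mm thick, 31 mm high (19 to 50 mm above the locker's top). The outer faces of the two tabs are 54 mm apart when out
- tab_a (a joint): travel of the tab on the dial's +y side (m): 0 = sprung fully out, 0.005 = tooth clear of the notch, 0.0075 = at its stop. Its spring pushes outward with 2.1 N at 0, 5.6 N at 5 mm, 7.4 N at the stop; it bears 30 N at most. In the open catch it springs out once the pinch eases; held in it passes over the catch, which works from either side
- tab_b (a joint): the same for the tab on the dial's -y side. A pinch off the dial's axis presses one tab more than the other and pushes the hand sideways (700 N/m for each tab, more at the stops): move the hand until the sideways force is gone
- collar: grey ring round the dial's foot, 46 mm outer radius, 17 mm high: keep fingertips above it. Origin on the dial's axis, on the locker's top. The tabs' teeth ride on its inside, which holds them in at 5 mm by itself. A steel plate in it has the open catch: a notch at an unknown dial angle from 0.84 to 1.28 rad, the same for both tabs, with 0.04 rad of play either side; at its edges they spring out only part way
- hatch_handle (a point): centre of the hatch's upright black handle, a fin 14 mm thick (along its x), 40 mm wide (along its y), 40 mm tall over the locker's top, the point 24 mm above the locker's top (134 mm above the desk); axes as the locker's. Its foot (22 x 48 mm) reaches 10 mm above the locker's top; the hatch is an aluminium plate 6 mm thick
- hatch (a joint): travel of the hatch (m) along the locker's +x, 0 = shut, 0.085 = open against the stop. Sliding friction about 2 N; barred near 0 until the dial has turned about 0.75 rad. Its light handle and stop bear 60 N in all
- power_brick: black power brick, 46 x 105 x 30 mm, lying loose on the locker's top behind the dial; bystander. Origin at its underside
- mug: white mug on the desk to the left, 79 x 114 x 89 mm; bystander. Origin at its underside
- tape_roll: roll of brown tape on the desk to the left, 94 x 92 x 48 mm; bystander
- code_scanner: black hand scanner on the desk to the right, 152 x 64 x 50 mm; bystander
- label_roll: white label roll on the desk to the right, 84 x 84 x 38 mm; bystander

How it is judged:
By the outcome, as a careful person would: the job done as asked, in the order asked, and still so for the second after the job is handed in, with the robot touching nothing.
It also fails if it takes over 72 s, if anything falls off the work surface, if the arm or the gripper's body presses on something with over 40 N, if the wrist force passes 120 N, or if a joint passes its speed limit or range.

ROBOT

A 6-joint arm with a two-finger parallel gripper is mounted at the origin on a cart in front of the work surface, level with it; the furniture and walls round the work are solid. World frame = base frame: x ahead of the robot, y to its left, z up, the work surface at z = 0. Lengths are in m, angles in degrees, forces in N, time in s.
With the tool pointing down it reaches from about 0.25 to 0.725 m from the base axis. Payload 9.7 kg.
Tool frame: the origin (TCP) lies where the fingers leave the gripper's body, on its centre line; the fingertips stand 73 mm ahead of it and the grasp point (between the pads) lies 54 mm ahead of it; z points along the fingers, y is the line along which they close (so a half turn about z gives the same grasp; the last joint's range is limited). The gripper opens to 85 mm and grips with 20 to 120 N. Pads are 22 mm wide; open, the fingers measure 114 mm over their backs; the gripper's body (76 mm by 85 mm) begins 54 mm behind the grasp point. The pads swing forward as they close: fully open they stand 13 mm farther back than shut.
Start: joints at [-71.104, 4.979, 10.078, 95.1, 0, 90], TCP at [0.178, -0.52, 0.304] pointing down, gripper open.
Joint ranges: [-179.16, 179.16], [-48.56, 103.87], [-65.8, 70.77], [-126.05, 130.52], [-82.76, 87.17], [-180, 180]. Speed limits (degrees/s): [127.2, 127.2, 147.25, 180, 180, 180].

INTERFACE

Orientations are given as [roll, pitch, yaw] about the fixed x, y, z axes, in that order (R = Rz(yaw) Ry(pitch) Rx(roll)).
In Python, from workcell import sensors, imaging, bot gives the robot as it stands.
- The arm moves only by the tool apply_moves, never from a script. Its argument "rows" is a list of rows, each a list of 3 entries, a list of its own where there are three numbers: the shift along the tool's x, y, z in units of 10 cm (1.0 is 10 cm), then the turn, a rotation vector about the tool's x, y, z in units of 30 degrees (1.0 is 30 degrees), then the opening, from 0 (shut) to 1 (fully open). A call has 1 to 20 rows; each row is the pose to reach, as a shift and turn from the pose commanded when the call began, along the tool's axes at that moment; what a row does not reach only later rows make up. A row lasts 1/10 s, in which the tool goes at most 50 mm and 8.59 degrees, less where a joint would pass 70% of its speed; a pose out of reach is approached as far as the arm can. A call with a number of a shift or a turn outside -1 to 1 is refused whole. A call with a gripper value outside its range is refused whole. The fingers move at their own pace and stop on an object; "force" is the grip in N (left out, the last holds). Time passes only in rows, so rows that repeat a pose let the fingers close. It gives the time, the measured TCP pose, the force, the opening and the grip force at its end, in the units of the state.
- sensors.get_obs(): the state, without advancing time (a new reading comes with each control period).
- imaging.camera(name): name is "scene" or "top" or "wrist"; returns (picture, depth): 400x640x3 uint8, red, green, blue; 400x640 float32, m along the optical axis (not along the pixel's ray), 0 where there is no reading.
- imaging.get_calibration(name): a dict with "intrinsics" (3x3 intrinsics, pixels), "dist_coeffs" ([k1, k2, p1, p2, k3] as OpenCV has them; the pictures are not rectified), "world_from_camera" (4x4, takes a point from camera to world coordinates). Camera axes: x right, y down, z forward; pixel columns grow to the right and rows downward; lengths in m; the calibration is good to about 2 mm. A picture is of the moment at which its call begins: read the wrist's pose just before it. get_calibration takes no time and is no camera call; for the wrist camera it gives the pose at the moment of the call.
- bot.job_done(): hands the job in; it is judged then, once.
The state is a dict: "time": time; "q": joint angles; "qd": joint speeds; "joint_efforts": joint torques, N m; "ee_pos": TCP position; "tcp_rot": TCP orientation; "wrist_force": force on the tool from outside, world axes, zero at the start; "torque": the same for the moment, N m; "opening": finger opening in m; "grasp_force": force on a finger pad.
Only numpy, scipy, OpenCV 4.12 (cv2) and the standard library are available. Lean on these libraries where they do the work, as an engineer would, in place of code of your own. Each camera call takes 0.05 s, during which the arm holds its last target. There are 200 camera calls.

## Working session

There is one attempt and no reset: what is moved stays moved. The work goes in short steps, Python scripts to look and compute and a tool call to move; the robot and the scene stay as the last step left them, time stands still between calls to the robot, and variables do not carry over. Pictures are saved under pics/ and viewed, at most 10 in all, crops included, and the job is handed in when it is done.

Besides the shell and the picture viewer there is one more tool, called after "Emit:" in YAML: its name, and indented under it one key for each argument. apply_moves: Moves the arm, as the interface text tells. Its arguments: {"type":"object","properties":{"rows":{"type":"array"},"force":{"type":"number"}},"required":["rows"]}

```bash
mkdir -p pics; cat > h.py <<'E'
import numpy as np, cv2
from workcell import sensors, imaging, bot
def snap(name,fn):
    o=sensors.get_obs(); c=imaging.get_calibration(name); im,d=imaging.camera(name)
    cv2.imwrite(f'pics/{fn}.png',im[:,:,::-1]); np.savez(f'pics/{fn}.npz',d=d,K=c['intrinsics'],D=c['dist_coeffs'],T=c['world_from_camera'],im=im)
def ray(fn,uv):
    z=np.load(f'pics/{fn}.npz'); uv=np.array(uv,float).reshape(-1,1,2)
    n=cv2.undistortPoints(uv,z['K'],z['D']).reshape(-1,2)
    return np.c_[n,np.ones(len(n))],z
def atz(fn,uv,h):
    r,z=ray(fn,uv); T=z['T']; d=r@T[:3,:3].T; o=T[:3,3]; return o+d*((h-o[2])/d[:,2])[:,None]
def atd(fn,uv):
    r,z=ray(fn,uv); d=np.array([np.median(z['d'][int(v)-1:int(v)+2,int(u)-1:int(u)+2]) for u,v in uv]); T=z['T']
    return (r*d[:,None])@T[:3,:3].T+T[:3,3]
E
python3 - <<'E'
from h import *
print(sensors.get_obs())
snap('top','top1'); snap('scene','scene1')
for n in('top','scene'):print(imaging.get_calibration(n))
E
```

```text
{'time': 0.0, 'q': array([-7.11048151e+01,  5.01072589e+00,  1.00344755e+01,  9.51010886e+01,
        1.23953315e-03,  8.99996070e+01]), 'qd': array([ 0.04060301,  0.02175749, -0.01955484, -0.02885761,  0.06256969,
        0.05968842]), 'joint_efforts': array([ 1.40162065e-04, -5.20394683e+01,  4.64800787e+01,  1.64504122e-02,
        2.79044990e-06,  9.65467599e-07]), 'ee_pos': array([ 0.17806882, -0.52022493,  0.3031868 ]), 'tcp_rot': array([-1.79922661e+02, -1.24006254e-03,  1.88955762e+01]), 'wrist_force': array([-0.75822589, -0.31028816, -0.46137991]), 'torque': array([-0.01040651,  0.03849879,  0.01828047]), 'grasp_force': 0.0, 'opening': 0.0852667046268678}
{'intrinsics': array([[433.3191754 ,   0.        , 320.31204977],
       [  0.        , 433.3191754 , 202.11406671],
       [  0.        ,   0.        ,   1.        ]]), 'dist_coeffs': array([0.02988711, 0.        , 0.        , 0.        , 0.        ]), 'world_from_camera': array([[-0.01598029, -0.98653021,  0.16279672,  0.31499113],
       [-0.99957487,  0.01973346,  0.02146329, -0.00186988],
       [-0.02438673, -0.16238452, -0.98642615,  1.39006876],
       [ 0.        ,  0.        ,  0.        ,  1.        ]])}
{'intrinsics': array([[446.26019596,   0.        , 319.05045913],
       [  0.        , 446.26019596, 190.44292785],
       [  0.        ,   0.        ,   1.        ]]), 'dist_coeffs': array([-0.11316745,  0.        ,  0.        ,  0.        ,  0.        ]), 'world_from_camera': array([[-0.82923749, -0.33388651,  0.44820194, -0.09104499],
       [-0.55864671,  0.47119924, -0.68255779,  1.01974992],
       [ 0.01670442, -0.81638905, -0.57726068,  0.94943464],
       [ 0.        ,  0.        ,  0.        ,  1.        ]])}
```

View pics/top1.png

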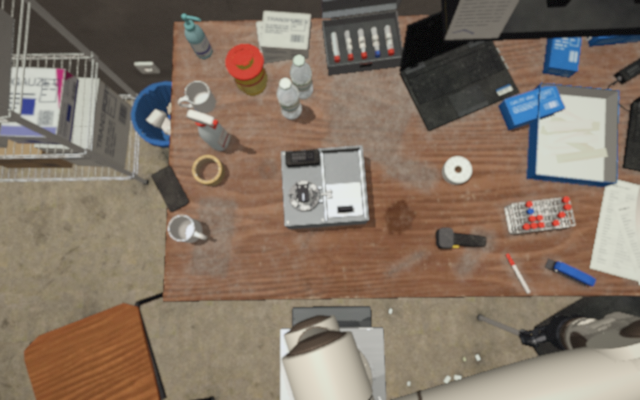

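View pics/scene1.png

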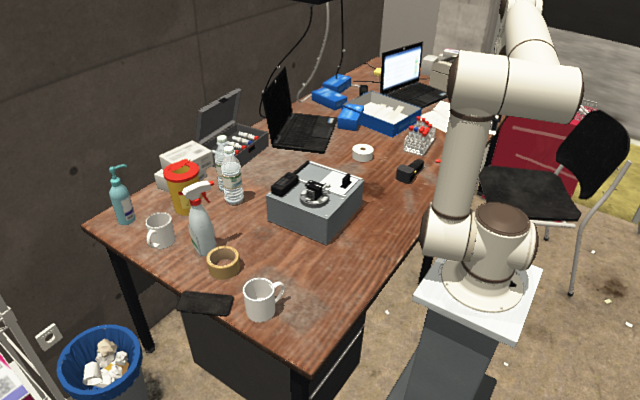

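The top view shows the locker at about (325,188), with the dial at (304,197), the handle at (345,209) and the brick at (302,158). I'll enlarge it.

```bash
python3 - <<'E'
from h import *
im=cv2.imread('pics/top1.png')[140:235,270:380]
cv2.imwrite('pics/c1.png',cv2.resize(im,None,fx=6,fy=6,interpolation=cv2.INTER_CUBIC))
print(atz('top1',[(281,153),(363,149),(368,220),(285,227)],.11))
print(atd('top1',[(325,160),(345,165),(304,197),(345,209),(300,157)]))
E
```

```text
[[ 0.68078265  0.14372912  0.11      ]
 [ 0.68762002 -0.10670377  0.11      ]
 [ 0.46967648 -0.11458265  0.11      ]
 [ 0.45340818  0.1321308   0.11      ]]
[[ 0.65584083  0.00964876  0.10974069]
 [ 0.63896935 -0.05073578  0.10930027]
 [ 0.53289976  0.0714014   0.1655936 ]
 [ 0.4982937  -0.0459583   0.14842357]
 [ 0.65893751  0.08371999  0.13893378]]
```

View pics/c1.png

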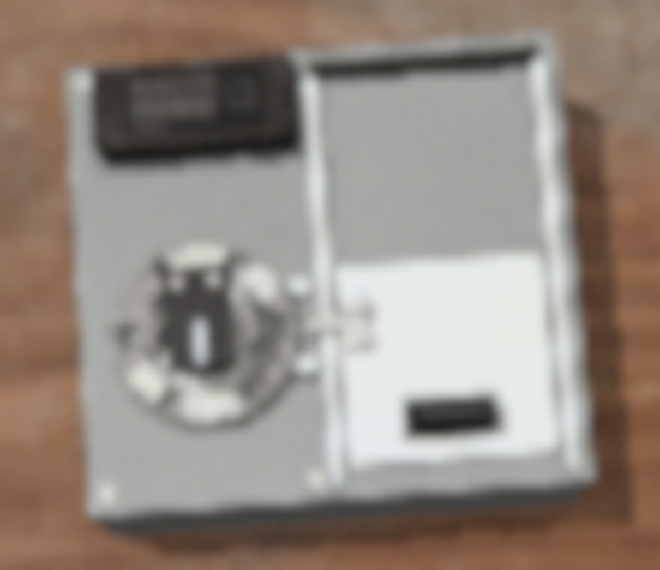

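```bash
cat >> h.py <<'E'
from scipy.spatial.transform import Rotation as R
def tool():
    o=sensors.get_obs(); T=np.eye(4); T[:3,:3]=R.from_euler('xyz',o['tcp_rot'],degrees=True).as_matrix(); T[:3,3]=o['ee_pos']; return T
def goal(pos,yaw):
    "shift/turn in move units from now"
    T=tool(); Rg=R.from_euler('xyz',[180,0,yaw],degrees=True).as_matrix()
    print('shift',np.round(T[:3,:3].T@(np.array(pos)-T[:3,3])*10,4),'turn',np.round(R.from_matrix(T[:3,:3].T@Rg).as_rotvec(degrees=True)/30,4))
def fit(P,L):
    "planar fit locker->world"
    P=np.array(P)[:,:2];L=np.array(L)[:,:2];pc,lc=P.mean(0),L.mean(0)
    a=L-lc;b=P-pc; th=np.arctan2((a[:,0]*b[:,1]-a[:,1]*b[:,0]).sum(),(a*b).sum())
    c,s=np.cos(th),np.sin(th);M=np.array([[c,-s],[s,c]]);t=pc-M@lc
    print('yaw',np.degrees(th),'t',t,'res mm',np.round((P-L@M.T-t)*1000,1).tolist()); return M,t,np.degrees(th)
E
python3 - <<'E'
from h import *
uv=np.array([(68,70),(553,38),(592,480),(88,515)])/6+[270,140]
P=atz('top1',uv,.11)
M,t,y=fit(P,[(.115,.125),(.115,-.125),(-.115,-.125),(-.115,.125)])
print('dial',M@[-.03,.062]+t)
T=tool(); print(np.linalg.inv(T)@imaging.get_calibration('wrist')['world_from_camera'])
d=M@[-.03,.062]+t
goal([d[0]-.06,d[1]-.04,.38],3)
E
```

```text
yaw 2.741502567995146 t [0.57689941 0.01370746] res mm [[-0.8, -1.4], [-1.7, 1.2], [1.6, 0.1], [0.9, 0.1]]
dial [0.54396829 0.0742016 ]
[[-2.87560654e-04 -9.58065388e-01 -2.86549523e-01  7.28069908e-02]
 [ 9.99999743e-01 -4.63828652e-04  5.47261766e-04 -9.30160991e-04]
 [-6.57222435e-04 -2.86549292e-01  9.58065275e-01 -7.03569102e-02]
 [ 0.00000000e+00  0.00000000e+00  0.00000000e+00  1.00000000e+00]]
shift [ 4.6897 -4.2559 -0.7626] turn [-2.200e-03  3.000e-04  5.299e-01]
```

Emit:
apply_moves:
  rows:
    - [[0.3,-0.22,-0.05],[0,0,0],1]
    - [[0.6,-0.44,-0.1],[0,0,0],1]
    - [[0.9,-0.65,-0.13],[0,0,0],1]

```text
time: 0.4
ee_pos: [0.2425, -0.4287, 0.3167]
tcp_rot: [-180.0, 0.0, 18.8]
wrist_force: [0.5, -0.4, -0.9]
opening: 0.0852
grasp_force: 0.0
```

Emit:
apply_moves:
  rows:
    - [[0.3,-0.22,-0.05],[0,0,0],1]
    - [[0.6,-0.44,-0.1],[0,0,0],1]
    - [[0.9,-0.65,-0.13],[0,0,0],1]

```text
time: 0.7
ee_pos: [0.3068, -0.3377, 0.33]
tcp_rot: [-180.0, -0.0, 18.9]
wrist_force: [0.3, -0.1, 0.4]
opening: 0.0854
grasp_force: 0.0
```

Emit:
apply_moves:
  rows:
    - [[0.3,-0.22,-0.05],[0,0,0],1]
    - [[0.6,-0.44,-0.1],[0,0,0],1]
    - [[0.9,-0.65,-0.13],[0,0,0],1]

```text
time: 1.0
ee_pos: [0.371, -0.247, 0.3431]
tcp_rot: [180.0, -0.0, 18.9]
wrist_force: [0.1, 0.2, 0.4]
opening: 0.0854
grasp_force: 0.0
```

Emit:
apply_moves:
  rows:
    - [[0.3,-0.22,-0.05],[0,0,0],1]
    - [[0.6,-0.44,-0.1],[0,0,0],1]
    - [[0.9,-0.65,-0.13],[0,0,0],1]

```text
time: 1.3
ee_pos: [0.4351, -0.1563, 0.3561]
tcp_rot: [180.0, -0.0, 18.9]
wrist_force: [-0.2, -1.1, 0.1]
opening: 0.0855
grasp_force: 0.0
```

Emit:
apply_moves:
  rows:
    - [[0.3,-0.22,-0.05],[0,0,0],1]
    - [[0.6,-0.44,-0.1],[0,0,0],1]
    - [[0.9,-0.65,-0.13],[0,0,0],1]

```text
time: 1.6
ee_pos: [0.4993, -0.0656, 0.369]
tcp_rot: [180.0, 0.0, 18.9]
wrist_force: [0.6, 0.3, 0.2]
opening: 0.0853
grasp_force: 0.0
```

Emit:
apply_moves:
  rows:
    - [[0.3,-0.22,-0.05],[0,0,0.17],1]
    - [[0.6,-0.44,-0.1],[0,0,0.35],1]
    - [[0.82,-0.64,-0.13],[0,0,0.53],1]
    - [[0.82,-0.64,-0.13],[0,0,0.53],1]
    - [[0.82,-0.64,-0.13],[0,0,0.53],1]

```text
time: 2.1
ee_pos: [0.5556, 0.0205, 0.3812]
tcp_rot: [180.0, 0.1, 3.1]
wrist_force: [-0.4, 0.2, -0.1]
opening: 0.0853
grasp_force: 0.0
```

```bash
python3 - <<'E'
from h import *
o=sensors.get_obs(); print(o['ee_pos'],o['tcp_rot'],o['q'],o['time'])
snap('wrist','w1')
E
```

```text
[0.55561289 0.02045805 0.38120537] [1.79990163e+02 7.92273022e-02 3.09856315e+00] [ 2.11299562e+00  8.55015053e+00  2.27746813e+01  1.04303577e+02
 -1.11983852e-02  1.79014433e+02] 2.1
```

View pics/w1.png

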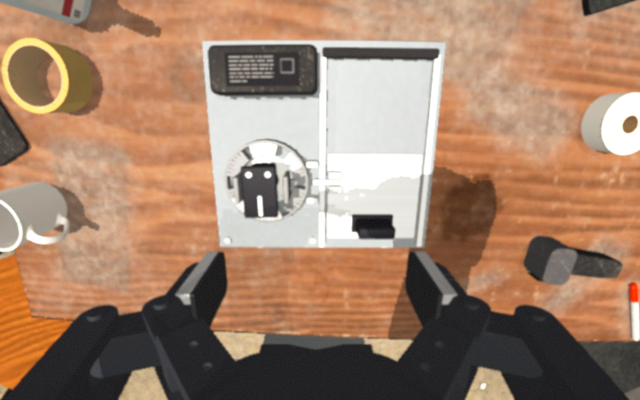

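```bash
python3 - <<'E'
from h import *
im=cv2.imread('pics/w1.png')[130:260,200:440]
cv2.imwrite('pics/c2.png',cv2.resize(im,None,fx=3.3,fy=3.3,interpolation=cv2.INTER_CUBIC))
P=atz('w1',[(204,42),(446,42),(424,248),(219,248)],.11)
M,t,y=fit(P,[(.115,.125),(.115,-.125),(-.115,-.125),(-.115,.125)])
print('dial',M@[-.03,.062]+t)
print(atz('w1',[(260,190)],.168),atz('w1',[(373,225)],.15),atd('w1',[(260,180),(373,218),(280,110)]))
E
```

```text
yaw 2.8129714372898222 t [0.57899391 0.01407169] res mm [[-0.6, -2.0], [0.9, 0.6], [0.4, 0.3], [-0.7, 1.1]]
dial [0.54598735 0.0745247 ]
[[0.5495318  0.07415114 0.168     ]] [[ 0.51281126 -0.04130243  0.15      ]] [[ 0.55935116  0.07415349  0.16812385]
 [ 0.5101527  -0.04683387  0.12070855]
 [ 0.62327678  0.06309861  0.11041424]]
```

View pics/c2.png

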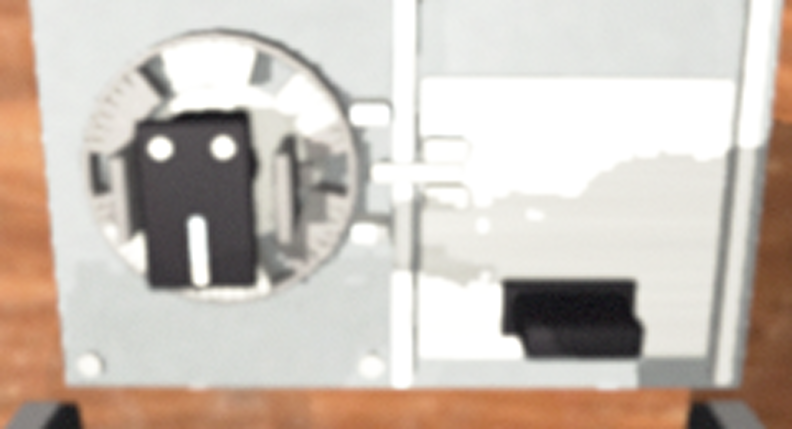

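```bash
python3 - <<'E'
from h import *
print('cap',atz('w1',[(260.3,191.2)],.168),'collar',atz('w1',[(267.3,180.6)],.127),'hand',atz('w1',[(376.4,232.4)],.15))
c=np.array([(140,122),(248,113),(257,286),(150,288)])/3.3+[200,130]
fit(atz('w1',c,.168),[(.026,.017),(.026,-.017),(-.026,-.017),(-.026,.017)])
E
```

```text
cap [[0.54835983 0.0738617  0.168     ]] collar [[0.54911743 0.07334817 0.127     ]] hand [[ 0.50463663 -0.04582581  0.15      ]]
yaw 4.033949981510196 t [0.54764394 0.07394853] res mm [[-1.4, -2.1], [0.3, 1.3], [0.5, 1.4], [0.6, -0.7]]
```

Emit:
apply_moves:
  rows:
    - [[0,0,0],[0,0,-0.25],1]
    - [[0,0,0],[0,0,-0.5],1]
    - [[0,0,0],[0,0,-0.75],1]
    - [[0,0,0],[0,0,-1],1]

```text
time: 2.55
ee_pos: [0.5549, 0.0188, 0.3821]
tcp_rot: [180.0, -0.0, 33.2]
wrist_force: [-0.3, -0.6, 0.6]
opening: 0.0857
grasp_force: 0.0
```

Emit:
apply_moves:
  rows:
    - [[0,0,0],[0,0,-0.25],1]
    - [[0,0,0],[0,0,-0.5],1]
    - [[0,0,0],[0,0,-0.75],1]
    - [[0,0,0],[0,0,-1],1]

```text
time: 2.95
ee_pos: [0.5549, 0.0188, 0.3821]
tcp_rot: [180.0, 0.0, 63.2]
wrist_force: [-0.9, -0.2, 0.0]
opening: 0.0851
grasp_force: 0.0
```

Emit:
apply_moves:
  rows:
    - [[0,0,0],[0,0,-0.25],1]
    - [[0,0,0],[0,0,-0.5],1]
    - [[0,0,0],[0,0,-0.75],1]
    - [[0,0,0],[0,0,-1],1]

```text
time: 3.35
ee_pos: [0.5549, 0.0188, 0.3821]
tcp_rot: [180.0, 0.0, 93.2]
wrist_force: [0.2, 0.3, -0.0]
opening: 0.0847
grasp_force: 0.0
```

Emit:
apply_moves:
  rows:
    - [[0,0,0],[0,0,-0.25],1]
    - [[0,0,0],[0,0,-0.5],1]
    - [[0,0,0],[0,0,-0.75],1]
    - [[0,0,0],[0,0,-1],1]

```text
time: 3.75
ee_pos: [0.5549, 0.0188, 0.3821]
tcp_rot: [180.0, 0.0, 123.2]
wrist_force: [-0.2, 0.9, 0.6]
opening: 0.0849
grasp_force: 0.0
```

Emit:
apply_moves:
  rows:
    - [[0,0,0],[0,0,-0.25],1]
    - [[0,0,0],[0,0,-0.5],1]
    - [[0,0,0],[0,0,-0.75],1]
    - [[0,0,0],[0,0,-1],1]

```text
time: 4.15
ee_pos: [0.5549, 0.0188, 0.3821]
tcp_rot: [-180.0, 0.0, 153.2]
wrist_force: [-0.6, -0.4, 0.7]
opening: 0.0856
grasp_force: 0.0
```

Emit:
apply_moves:
  rows:
    - [[0,0,0],[0,0,-0.25],1]
    - [[0,0,0],[0,0,-0.5],1]
    - [[0,0,0],[0,0,-0.75],1]
    - [[0,0,0],[0,0,-1],1]
    - [[0,0,0],[0,0,-1],1]

```text
time: 4.65
ee_pos: [0.555, 0.0189, 0.3821]
tcp_rot: [-180.0, 0.0, -177.0]
wrist_force: [-0.3, -0.4, -1.0]
opening: 0.0855
grasp_force: 0.0
```

```bash
python3 - <<'E'
from h import *
o=sensors.get_obs(); print(o['ee_pos'],o['tcp_rot'],o['q'],o['time'])
goal([.547,.074,.285],183)
E
```

```text
[0.55495532 0.01890165 0.38212336] [-1.79991312e+02  1.25478480e-02 -1.76961104e+02] [ 1.95395827e+00  8.40792470e+00  2.27211494e+01  1.04300515e+02
 -8.44847928e-03 -1.08493804e+00] 4.65
shift [0.0504 0.5546 0.9711] turn [-0.0003  0.0004  0.0013]
```

Emit:
apply_moves:
  rows:
    - [[0.05,0.25,0.3],[0,0,0],1]
    - [[0.05,0.55,0.6],[0,0,0],1]
    - [[0.05,0.55,0.95],[0,0,0],1]
    - [[0.05,0.55,0.95],[0,0,0],1]
    - [[0.05,0.55,0.95],[0,0,0],1]
    - [[0.05,0.55,0.95],[0,0,0],1]

```text
time: 5.25
ee_pos: [0.5481, 0.074, 0.2893]
tcp_rot: [180.0, 0.2, -177.1]
wrist_force: [-0.7, 1.0, 0.6]
opening: 0.0852
grasp_force: 0.0
```

```bash
python3 - <<'E'
from h import *
o=sensors.get_obs(); print(o['ee_pos'],o['tcp_rot'],o['time'])
snap('wrist','w2')
E
```

```text
[0.54809376 0.07400308 0.28934834] [ 1.79987528e+02  1.72271328e-01 -1.77130283e+02] 5.25
```

View pics/w2.png

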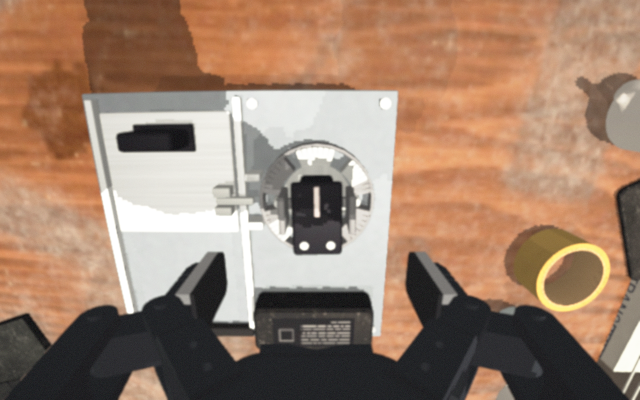

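```bash
python3 - <<'E'
from h import *
print('cap',atz('w2',[(317,215)],.168),'collar',atz('w2',[(318,199)],.127),'hand',atz('w2',[(143,143)],.15),'corners',atz('w2',[(398,91),(84,94)],.11))
print(atd('w2',[(317,195),(317,225),(143,143)]))
im=cv2.imread('pics/w2.png')[85:265,80:400]
cv2.imwrite('pics/c3.png',cv2.resize(im,None,fx=2.5,fy=2.5,interpolation=cv2.INTER_CUBIC))
E
```

```text
cap [[0.54316279 0.07520541 0.168     ]] collar [[0.5444912  0.07619336 0.127     ]] hand [[ 0.50348357 -0.04613493  0.15      ]] corners [[ 0.45958269  0.13373002  0.11      ]
 [ 0.47192985 -0.11335617  0.11      ]]
[[ 0.52912227  0.07448678  0.1691169 ]
 [ 0.55012429  0.07555918  0.16827831]
 [ 0.50343651 -0.04594594  0.15033775]]
```

View pics/c3.png

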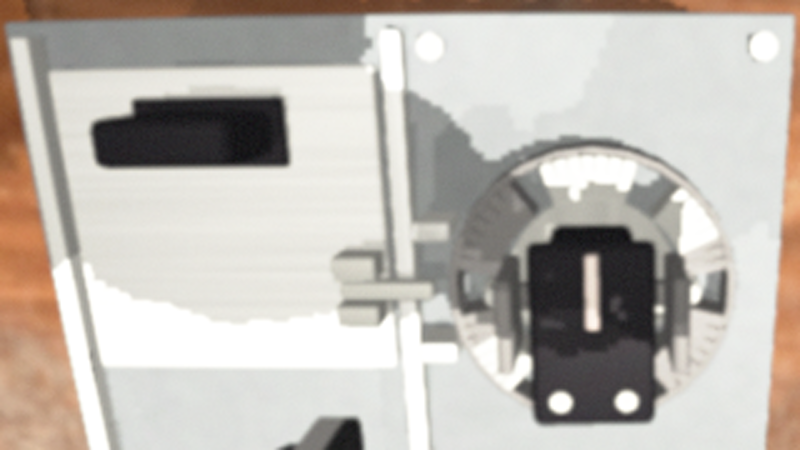

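```bash
python3 - <<'E'
from h import *
goal([.546,.0747,.201],182.9)
E
```

```text
shift [0.0248 0.0075 0.8832] turn [ 0.0004  0.0063 -0.0005]
```

Emit:
apply_moves:
  rows:
    - [[0.02,0,0.2],[0,0,0],1]
    - [[0.02,0,0.4],[0,0,0],1]
    - [[0.02,0,0.6],[0,0,0],1]
    - [[0.02,0,0.75],[0,0,0],1]
    - [[0.02,0,0.83],[0,0,0],1]
    - [[0.02,0,0.83],[0,0,0],1]
    - [[0.02,0,0.83],[0,0,0],1]
    - [[0.02,0,0.83],[0,0,0],1]
    - [[0.02,0,0.83],[0,0,0],1]

```text
time: 6.2
ee_pos: [0.5459, 0.0746, 0.2047]
tcp_rot: [180.0, 0.1, -177.0]
wrist_force: [0.3, -0.3, 0.8]
opening: 0.0859
grasp_force: 0.0
```

```bash
python3 - <<'E'
from h import *
goal([.546,.0747,.201],182.9)
E
```

```text
shift [-0.001   0.0012  0.0371] turn [0.0002 0.0023 0.0033]
```

Emit:
apply_moves:
  rows:
    - [[0,0,0],[0,0,0],0.85]
    - [[0,0,0.03],[0,0,0],0.72]
    - [[0,0,0.03],[0,0,0],0.68]
    - [[0,0,0.03],[0,0,0],0.64]
    - [[0,0,0.03],[0,0,0],0.62]
    - [[0,0,0.03],[0,0,0],0.62]
    - [[0,0,0.03],[0,0,0],0.62]
  force: 20

```text
time: 6.9
ee_pos: [0.5456, 0.0745, 0.2009]
tcp_rot: [-180.0, -0.0, -177.0]
wrist_force: [-1.3, -0.7, 0.8]
opening: 0.053
grasp_force: 2.5
```

Emit:
apply_moves:
  rows:
    - [[0,0,0],[0,0,0],0.6]
    - [[0,0,0],[0,0,0],0.57]
    - [[0,0,0],[0,0,0],0.55]
    - [[0,0,0],[0,0,0],0.55]
    - [[0,0,0],[0,0,0],0.55]

```text
time: 7.4
ee_pos: [0.5457, 0.0746, 0.2013]
tcp_rot: [180.0, 0.0, -177.0]
wrist_force: [-1.2, -0.0, 6.0]
opening: 0.0474
grasp_force: 4.5
```

Emit:
apply_moves:
  rows:
    - [[0,0,0],[0,0,0],0.52]
    - [[0,0,0],[0,0,0],0.49]
    - [[0,0,0],[0,0,0],0.47]
    - [[0,0,0],[0,0,0],0.46]
    - [[0,0,0],[0,0,0],0.45]
    - [[0,0,0],[0,0,0],0.45]
    - [[0,0,0],[0,0,0],0.45]

```text
time: 8.1
ee_pos: [0.5458, 0.0744, 0.2018]
tcp_rot: [-180.0, 0.1, -177.0]
wrist_force: [-1.7, -1.8, 8.5]
opening: 0.0384
grasp_force: 10.0
```

```bash
python3 - <<'E'
from h import *
f=[];
for i in range(3):
    o=sensors.get_obs(); print(o['wrist_force'],o['torque'],o['grasp_force'],o['opening'])
E
```

```text
[-1.71594581 -1.78469617  8.50772289] [-0.26495724  0.45207403  0.14844104] 10.0178861618042 0.0383819066454135
[-1.71594581 -1.78469617  8.50772289] [-0.26495724  0.45207403  0.14844104] 10.0178861618042 0.0383819066454135
[-1.71594581 -1.78469617  8.50772289] [-0.26495724  0.45207403  0.14844104] 10.0178861618042 0.0383819066454135
```

Emit:
apply_moves:
  rows:
    - [[0,-0.01,0],[0,0,0],0.43]
    - [[0,-0.01,0],[0,0,0],0.42]
    - [[0,-0.01,0],[0,0,0],0.42]
    - [[0,-0.01,0],[0,0,0],0.42]

```text
time: 8.5
ee_pos: [0.5458, 0.0742, 0.202]
tcp_rot: [179.9, 0.1, -177.0]
wrist_force: [-3.4, 3.8, 10.2]
opening: 0.038
grasp_force: 19.5
```

Emit:
apply_moves:
  rows:
    - [[0,0,0],[0,0,-0.05],0.42]
    - [[0,0,0],[0,0,-0.1],0.42]
    - [[0,0,0],[0,0,-0.15],0.42]
    - [[0,0,0],[0,0,-0.2],0.42]
    - [[0,0,0],[0,0,-0.25],0.42]
    - [[0,0,0],[0,0,-0.3],0.42]
    - [[0,0,0],[0,0,-0.3],0.42]
    - [[0,0,0],[0,0,-0.3],0.42]

```text
time: 9.3
ee_pos: [0.5458, 0.074, 0.202]
tcp_rot: [179.9, 0.1, -168.0]
wrist_force: [-3.3, 2.9, 9.7]
opening: 0.0378
grasp_force: 19.0
```

```bash
python3 - <<'E'
from h import *
o=sensors.get_obs(); print(o['wrist_force'],o['torque'],o['grasp_force'],o['opening'],o['tcp_rot'])
E
```

```text
[-3.34788077  2.93077085  9.6896497 ] [ 0.5195701   0.62893432 -0.14678425] 19.031228721141815 0.03782135098661176 [ 1.79940697e+02  1.01544052e-01 -1.67999163e+02]
```

Emit:
apply_moves:
  rows:
    - [[0.01,0.005,-0.005],[0,0,-0.08],0.425]
    - [[0.01,0.005,-0.005],[0,0,-0.16],0.425]
    - [[0.01,0.005,-0.005],[0,0,-0.24],0.425]
    - [[0.01,0.005,-0.005],[0,0,-0.32],0.425]
    - [[0.01,0.005,-0.005],[0,0,-0.4],0.425]
    - [[0.01,0.005,-0.005],[0,0,-0.48],0.425]
    - [[0.01,0.005,-0.005],[0,0,-0.56],0.425]
    - [[0.01,0.005,-0.005],[0,0,-0.64],0.425]
    - [[0.01,0.005,-0.005],[0,0,-0.64],0.425]

```text
time: 10.2
ee_pos: [0.5457, 0.0738, 0.2022]
tcp_rot: [-179.9, 0.2, -148.8]
wrist_force: [6.0, -1.1, 5.4]
opening: 0.0376
grasp_force: 21.3
```

```bash
python3 - <<'E'
from h import *
o=sensors.get_obs(); print(o['wrist_force'],o['torque'],o['grasp_force'],o['opening'],o['tcp_rot'],'tool',tool()[:3,:3].T@o['wrist_force'])
E
```

```text
[ 6.04489381 -1.06908828  5.39956044] [-0.11530186 -1.11727785 -0.15289735] 21.274345815181732 0.037599401593566485 [-1.79906921e+02  1.63858170e-01 -1.48800796e+02] tool [-4.63224881 -4.05455901 -5.37975521]
```

Emit:
apply_moves:
  rows:
    - [[-0.01,-0.005,0],[0,0,-0.08],0.43]
    - [[-0.01,-0.005,0],[0,0,-0.16],0.43]
    - [[-0.01,-0.005,0],[0,0,-0.24],0.43]
    - [[-0.01,-0.005,0],[0,0,-0.32],0.43]
    - [[-0.01,-0.005,0],[0,0,-0.4],0.43]
    - [[-0.01,-0.005,0],[0,0,-0.48],0.43]
    - [[-0.01,-0.005,0],[0,0,-0.56],0.43]
    - [[-0.01,-0.005,0],[0,0,-0.64],0.43]
    - [[-0.01,-0.005,0],[0,0,-0.7],0.43]
    - [[-0.01,-0.005,0],[0,0,-0.7],0.43]

```text
time: 11.2
ee_pos: [0.5462, 0.0735, 0.2022]
tcp_rot: [-179.9, 0.0, -127.9]
wrist_force: [2.6, -4.0, 6.7]
opening: 0.0377
grasp_force: 21.7
```

```bash
python3 - <<'E'
from h import *
o=sensors.get_obs(); print(o['wrist_force'],o['torque'],o['grasp_force'],o['opening'],o['tcp_rot'],'tool',tool()[:3,:3].T@o['wrist_force'])
E
```

```text
[ 2.6398263  -3.99864125  6.68169573] [-0.5469205  -0.37257406 -0.19116504] 21.737774312496185 0.03770836961798679 [-1.79886052e+02  3.51129848e-02 -1.27858809e+02] tool [ 1.53282591 -4.55152855 -6.67359762]
```

Emit:
apply_moves:
  rows:
    - [[0,-0.01,0],[0,0,0],0.47]
    - [[0,-0.01,0],[0,0,0],0.5]
    - [[0,-0.01,0],[0,0,0],0.53]
    - [[0,-0.01,0],[0,0,0],0.55]
    - [[0,-0.01,0],[0,0,0],0.55]
    - [[0,-0.01,0],[0,0,0],0.55]

```text
time: 11.8
ee_pos: [0.5464, 0.0733, 0.2011]
tcp_rot: [180.0, -0.0, -127.8]
wrist_force: [-0.4, 0.2, 0.3]
opening: 0.0469
grasp_force: 0.0
```

Emit:
apply_moves:
  rows:
    - [[0,0,0],[0,0,0],0.5]
    - [[0,0,0],[0,0,0],0.46]
    - [[0,0,0],[0,0,0],0.44]
    - [[0,0,0],[0,0,0],0.435]
    - [[0,0,0],[0,0,0],0.435]
    - [[0,0,0],[0,0,-0.04],0.435]
    - [[0,0,0],[0,0,-0.08],0.435]
    - [[0,0,0],[0,0,-0.115],0.435]
    - [[0,0,0],[0,0,-0.115],0.435]

```text
time: 12.7
ee_pos: [0.5464, 0.0733, 0.2021]
tcp_rot: [-180.0, 0.0, -124.3]
wrist_force: [-1.7, 0.0, 5.9]
opening: 0.0378
grasp_force: 19.4
```

Emit:
apply_moves:
  rows:
    - [[0,0,0],[0,0,0],0.47]
    - [[0,0,0],[0,0,0],0.5]
    - [[0,0,0],[0,0,0],0.53]
    - [[0,0,0],[0,0,0],0.55]
    - [[0,0,0],[0,0,0],0.55]
    - [[0,0,0],[0,0,0],0.55]

```text
time: 13.3
ee_pos: [0.5465, 0.0733, 0.2013]
tcp_rot: [180.0, -0.0, -124.4]
wrist_force: [-0.4, 0.3, -0.1]
opening: 0.0466
grasp_force: 0.0
```

Emit:
apply_moves:
  rows:
    - [[0,0,0],[0,0,0],0.5]
    - [[0,0,0],[0,0,0],0.46]
    - [[0,0,0],[0,0,0],0.44]
    - [[0,0,0],[0,0,0],0.435]
    - [[0,0,0],[0,0,0],0.435]
    - [[0,0,0],[0,0,-0.04],0.435]
    - [[0,0,0],[0,0,-0.08],0.435]
    - [[0,0,0],[0,0,-0.115],0.435]
    - [[0,0,0],[0,0,-0.115],0.435]

```text
time: 14.2
ee_pos: [0.5465, 0.0733, 0.2022]
tcp_rot: [-180.0, 0.0, -120.9]
wrist_force: [-2.4, -0.7, 6.8]
opening: 0.0379
grasp_force: 19.4
```

Emit:
apply_moves:
  rows:
    - [[0,0,0],[0,0,0],0.47]
    - [[0,0,0],[0,0,0],0.5]
    - [[0,0,0],[0,0,0],0.53]
    - [[0,0,0],[0,0,0],0.55]
    - [[0,0,0],[0,0,0],0.55]
    - [[0,0,0],[0,0,0],0.55]

```text
time: 14.8
ee_pos: [0.5465, 0.0733, 0.2011]
tcp_rot: [180.0, -0.0, -120.9]
wrist_force: [-0.3, 0.2, -1.2]
opening: 0.0468
grasp_force: 0.9
```

Emit:
apply_moves:
  rows:
    - [[0,0,0],[0,0,0],0.5]
    - [[0,0,0],[0,0,0],0.46]
    - [[0,0,0],[0,0,0],0.44]
    - [[0,0,0],[0,0,0],0.435]
    - [[0,0,0],[0,0,0],0.435]
    - [[0,0,0],[0,0,-0.03],0.435]
    - [[0,0,0],[0,0,-0.06],0.435]
    - [[0,0,0],[0,0,-0.08],0.435]
    - [[0,0,0],[0,0,-0.08],0.435]

```text
time: 15.7
ee_pos: [0.5465, 0.0733, 0.2023]
tcp_rot: [-180.0, 0.0, -118.5]
wrist_force: [-1.1, -0.8, 6.6]
opening: 0.0379
grasp_force: 19.5
```

Emit:
apply_moves:
  rows:
    - [[0,0,0],[0,0,0],0.47]
    - [[0,0,0],[0,0,0],0.5]
    - [[0,0,0],[0,0,0],0.53]
    - [[0,0,0],[0,0,0],0.55]
    - [[0,0,0],[0,0,0],0.55]
    - [[0,0,0],[0,0,0],0.55]

```text
time: 16.3
ee_pos: [0.5464, 0.0733, 0.201]
tcp_rot: [180.0, -0.0, -118.5]
wrist_force: [1.9, 0.4, -3.1]
opening: 0.0472
grasp_force: 4.4
```

Emit:
apply_moves:
  rows:
    - [[0,0,0],[0,0,0],0.57]
    - [[0,0,0],[0,0,0],0.59]
    - [[0,0,0],[0,0,0],0.61]
    - [[0,0,0],[0,0,0],0.62]
    - [[0,0,0],[0,0,0],0.62]
    - [[0,0,0],[0,0,0],0.62]

```text
time: 16.9
ee_pos: [0.5465, 0.0733, 0.2015]
tcp_rot: [-180.0, 0.0, -118.5]
wrist_force: [0.1, 0.3, -0.3]
opening: 0.053
grasp_force: 0.0
```

Emit:
apply_moves:
  rows:
    - [[0,0,0],[0,0,0],0.61]
    - [[0,0,0],[0,0,0],0.605]
    - [[0,0,0],[0,0,0],0.605]
    - [[0,0,0],[0,0,0],0.605]

```text
time: 17.3
ee_pos: [0.5465, 0.0733, 0.2014]
tcp_rot: [-180.0, 0.0, -118.5]
wrist_force: [0.4, -0.3, 0.4]
opening: 0.0517
grasp_force: 0.0
```

Emit:
apply_moves:
  rows:
    - [[0,0,0],[0,0,0],0.59]
    - [[0,0,0],[0,0,0],0.59]
    - [[0,0,0],[0,0,0],0.59]

```text
time: 17.6
ee_pos: [0.5464, 0.0733, 0.2014]
tcp_rot: [180.0, -0.0, -118.5]
wrist_force: [-0.7, -0.1, 0.1]
opening: 0.0509
grasp_force: 0.9
```

Emit:
apply_moves:
  rows:
    - [[0,0,0],[0,0,0],0.575]
    - [[0,0,0],[0,0,0],0.575]
    - [[0,0,0],[0,0,0],0.575]

```text
time: 17.9
ee_pos: [0.5465, 0.0732, 0.2015]
tcp_rot: [-180.0, 0.0, -118.5]
wrist_force: [0.3, 0.6, 2.1]
opening: 0.049
grasp_force: 1.8
```

Emit:
apply_moves:
  rows:
    - [[0,0,0],[0,0,0],0.56]
    - [[0,0,0],[0,0,0],0.56]
    - [[0,0,0],[0,0,0],0.56]

```text
time: 18.2
ee_pos: [0.5466, 0.0733, 0.2016]
tcp_rot: [-180.0, 0.0, -118.5]
wrist_force: [0.1, -0.7, 3.2]
opening: 0.0478
grasp_force: 3.8
```

Emit:
apply_moves:
  rows:
    - [[0,0,0],[0,0,0],0.5]
    - [[0,0,0],[0,0,0],0.46]
    - [[0,0,0],[0,0,0],0.44]
    - [[0,0,0],[0,0,0],0.435]
    - [[0,0,0],[0,0,0],0.435]
    - [[0,0,0],[0,0,-0.04],0.435]
    - [[0,0,0],[0,0,-0.08],0.435]
    - [[0,0,0],[0,0,-0.115],0.435]
    - [[0,0,0],[0,0,-0.14],0.435]
    - [[0,0,0],[0,0,-0.14],0.435]

```text
time: 19.2
ee_pos: [0.5466, 0.0733, 0.2023]
tcp_rot: [-179.9, 0.0, -114.3]
wrist_force: [-1.0, 0.2, 8.9]
opening: 0.0377
grasp_force: 19.2
```

Emit:
apply_moves:
  rows:
    - [[0,0,0],[0,0,0],0.47]
    - [[0,0,0],[0,0,0],0.5]
    - [[0,0,0],[0,0,0],0.53]
    - [[0,0,0],[0,0,0],0.56]
    - [[0,0,0],[0,0,0],0.56]
    - [[0,0,0],[0,0,0],0.56]

```text
time: 19.8
ee_pos: [0.5464, 0.0733, 0.2009]
tcp_rot: [180.0, -0.0, -114.3]
wrist_force: [0.9, 1.5, -3.3]
opening: 0.0476
grasp_force: 4.2
```

Emit:
apply_moves:
  rows:
    - [[0,0,0],[0,0,0],0.58]
    - [[0,0,0],[0,0,0],0.605]
    - [[0,0,0],[0,0,0],0.605]
    - [[0,0,0],[0,0,0],0.605]

```text
time: 20.2
ee_pos: [0.5464, 0.0732, 0.2012]
tcp_rot: [180.0, -0.0, -114.3]
wrist_force: [1.4, -0.0, -3.3]
opening: 0.0515
grasp_force: 2.9
```

Emit:
apply_moves:
  rows:
    - [[0,0,0],[0,0,0],0.62]
    - [[0,0,0],[0,0,0],0.62]
    - [[0,0,0],[0,0,0],0.62]

```text
time: 20.5
ee_pos: [0.5464, 0.0732, 0.2014]
tcp_rot: [-180.0, -0.0, -114.3]
wrist_force: [-1.2, -1.4, -3.4]
opening: 0.0533
grasp_force: 2.5
```

Emit:
apply_moves:
  rows:
    - [[0,0,0],[0,0,0],0.68]
    - [[0,0,0],[0,0,0],0.74]
    - [[0,0,0],[0,0,0],0.78]
    - [[0,0,0],[0,0,0],0.78]
    - [[0,0,-0.05],[0,0,0],0.78]
    - [[0,0,-0.2],[0,0,0],0.78]
    - [[0,0,-0.5],[0,0,0],0.78]
    - [[0,0,-0.8],[0,0,0],0.78]
    - [[0,0,-1],[0,0,0],0.78]
    - [[0,0,-1],[0,0,0],0.78]
    - [[0,0,-1],[0,0,0],0.78]

```text
time: 21.6
ee_pos: [0.5467, 0.0733, 0.3023]
tcp_rot: [-179.9, 0.0, -114.3]
wrist_force: [-0.4, -0.5, -0.9]
opening: 0.0665
grasp_force: 0.0
```

Emit:
apply_moves:
  rows:
    - [[0,0,0],[0,0,0.25],0.4]
    - [[0,0,0],[0,0,0.5],0]
    - [[0,0,0],[0,0,0.75],0]
    - [[0,0,0],[0,0,1],0]

```text
time: 22.0
ee_pos: [0.5462, 0.0732, 0.3003]
tcp_rot: [180.0, -0.1, -144.6]
wrist_force: [-0.5, 0.1, 0.4]
opening: 0.0083
grasp_force: 0.0
```

Emit:
apply_moves:
  rows:
    - [[0,0,0],[0,0,0.25],0]
    - [[0,0,0],[0,0,0.5],0]
    - [[0,0,0],[0,0,0.75],0]
    - [[0,0,0],[0,0,1],0]
    - [[0,0,0],[0,0,1],0]
    - [[0,0,0],[0,0,1],0]
    - [[0,0,0],[0,0,1],0]

```text
time: 22.7
ee_pos: [0.5464, 0.0733, 0.301]
tcp_rot: [-180.0, -0.0, -174.1]
wrist_force: [0.2, 0.6, -0.3]
opening: 0.0001
grasp_force: 0.0
```

```bash
python3 - <<'E'
from h import *
o=sensors.get_obs(); print(o['ee_pos'],o['tcp_rot'],o['time'],o['q'])
snap('wrist','w3')
goal([.47,-.046,.26],183)
E
```

```text
[0.54638064 0.07327047 0.30103729] [-1.79998544e+02 -3.43023896e-02 -1.74137993e+02] 22.7 [ 7.63803480e+00  5.12332137e+00  9.91553519e+00  9.48265449e+01
 -3.92208365e-04  1.77602742e+00]
shift [ 0.8811 -1.1092  0.412 ] turn [ 0.     -0.0007  0.0943]
```

View pics/w3.png

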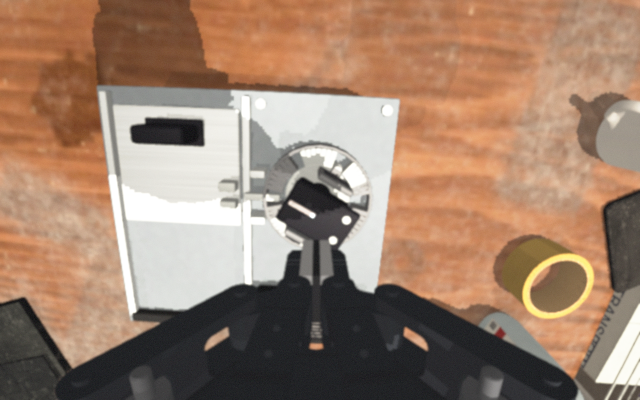

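Emit:
apply_moves:
  rows:
    - [[0.3,-0.35,0],[0,0,0.09],0]
    - [[0.6,-0.7,0.1],[0,0,0.09],0]
    - [[0.98,-1,0.2],[0,0,0.09],0]
    - [[0.98,-1,0.3],[0,0,0.09],0]
    - [[0.98,-1,0.3],[0,0,0.09],0]
    - [[0.98,-1,0.3],[0,0,0.09],0]

```text
time: 23.35
ee_pos: [0.4594, -0.0356, 0.2716]
tcp_rot: [180.0, 0.0, -177.0]
wrist_force: [0.2, -0.1, -0.2]
opening: 0.0
grasp_force: 0.0
```

```bash
python3 - <<'E'
from h import *
o=sensors.get_obs(); print(o['ee_pos'],o['tcp_rot'])
goal([.46,-.048,.203],182.9)
E
```

```text
[ 0.45936234 -0.03558183  0.27161363] [ 1.79994027e+02  2.38028723e-02 -1.76950634e+02]
shift [ 5.000e-04 -1.244e-01  6.861e-01] turn [0.0002 0.0008 0.005 ]
```

Emit:
apply_moves:
  rows:
    - [[0,-0.12,0.15],[0,0,0],0]
    - [[0,-0.12,0.4],[0,0,0],0]
    - [[0,-0.12,0.6],[0,0,0],0]
    - [[0,-0.12,0.68],[0,0,0],0]
    - [[0,-0.12,0.68],[0,0,0],0]
    - [[0,-0.12,0.68],[0,0,0],0]
    - [[0,-0.12,0.68],[0,0,0],0]

```text
time: 24.05
ee_pos: [0.4601, -0.0479, 0.2044]
tcp_rot: [-180.0, 0.1, -177.0]
wrist_force: [-0.2, 0.4, 0.4]
opening: -0.0004
grasp_force: 0.0
```

Emit:
apply_moves:
  rows:
    - [[-0.04,0,0],[0,0,0],0]
    - [[-0.08,0,0],[0,0,0],0]
    - [[-0.12,0,0],[0,0,0],0]
    - [[-0.16,0,0],[0,0,0],0]
    - [[-0.2,0,0],[0,0,0],0]
    - [[-0.24,0,0],[0,0,0],0]
    - [[-0.28,0,0],[0,0,0],0]
    - [[-0.32,0,0],[0,0,0],0]
    - [[-0.36,0,0],[0,0,0],0]
    - [[-0.4,0,0],[0,0,0],0]
    - [[-0.4,0,0],[0,0,0],0]

```text
time: 25.15
ee_pos: [0.5, -0.0458, 0.2033]
tcp_rot: [180.0, 0.0, -177.0]
wrist_force: [-0.4, -0.4, -0.2]
opening: 0.0001
grasp_force: 0.0
```

Emit:
apply_moves:
  rows:
    - [[-0.03,0,0],[0,0,0],0]
    - [[-0.06,0,0],[0,0,0],0]
    - [[-0.09,0,0],[0,0,0],0]
    - [[-0.12,0,0],[0,0,0],0]
    - [[-0.15,0,0],[0,0,0],0]
    - [[-0.18,0,0],[0,0,0],0]
    - [[-0.21,0,0],[0,0,0],0]

```text
time: 25.85
ee_pos: [0.5207, -0.0447, 0.2033]
tcp_rot: [180.0, -0.0, -177.0]
wrist_force: [-3.0, 0.1, 0.1]
opening: -0.0002
grasp_force: 1.1
```

```bash
python3 - <<'E'
from h import *
o=sensors.get_obs(); print(o['ee_pos'],o['wrist_force'])
snap('wrist','w4')
E
```

```text
[ 0.52068411 -0.04470519  0.20331586] [-2.99825233  0.11500565  0.10496955]
```

View pics/w4.png

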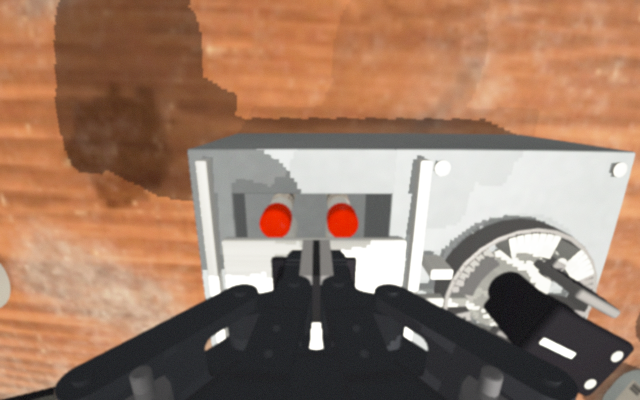

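The hatch is sliding: the opening and red tube caps at (275,218) and (342,218) now show. I'll keep pushing gently.

Emit:
apply_moves:
  rows:
    - [[-0.03,0,0],[0,0,0],0]
    - [[-0.06,0,0],[0,0,0],0]
    - [[-0.09,0,0],[0,0,0],0]
    - [[-0.12,0,0],[0,0,0],0]
    - [[-0.15,0,0],[0,0,0],0]
    - [[-0.18,0,0],[0,0,0],0]
    - [[-0.21,0,0],[0,0,0],0]
    - [[-0.24,0,0],[0,0,0],0]
    - [[-0.27,0,0],[0,0,0],0]
    - [[-0.3,0,0],[0,0,0],0]
    - [[-0.33,0,0],[0,0,0],0]
    - [[-0.36,0,0],[0,0,0],0]
    - [[-0.38,0,0],[0,0,0],0]
    - [[-0.4,0,0],[0,0,0],0]

```text
time: 27.3
ee_pos: [0.5606, -0.0427, 0.2034]
tcp_rot: [-180.0, 0.0, -177.0]
wrist_force: [-2.6, 0.8, 0.3]
opening: 0.0001
grasp_force: 1.1
```

Emit:
apply_moves:
  rows:
    - [[-0.01,0,0],[0,0,0],0]
    - [[-0.02,0,0],[0,0,0],0]
    - [[-0.03,0,0],[0,0,0],0]
    - [[-0.04,0,0],[0,0,0],0]
    - [[-0.05,0,0],[0,0,0],0]

```text
time: 27.8
ee_pos: [0.5654, -0.0424, 0.2034]
tcp_rot: [-180.0, 0.0, -177.0]
wrist_force: [-1.7, -0.9, 0.5]
opening: -0.0
grasp_force: 1.0
```

Emit:
apply_moves:
  rows:
    - [[-0.01,0,0],[0,0,0],0]
    - [[-0.02,0,0],[0,0,0],0]
    - [[-0.03,0,0],[0,0,0],0]

```text
time: 28.1
ee_pos: [0.5685, -0.0422, 0.2034]
tcp_rot: [-180.0, 0.0, -177.0]
wrist_force: [-2.0, -0.3, 0.8]
opening: 0.0001
grasp_force: 1.0
```

Emit:
apply_moves:
  rows:
    - [[-0.01,0,0],[0,0,0],0]
    - [[-0.02,0,0],[0,0,0],0]
    - [[-0.03,0,0],[0,0,0],0]

```text
time: 28.4
ee_pos: [0.5706, -0.0421, 0.2034]
tcp_rot: [-180.0, -0.1, -177.0]
wrist_force: [-11.8, -1.9, 5.1]
opening: 0.0003
grasp_force: 5.8
```

Emit:
apply_moves:
  rows:
    - [[-0.01,0,0],[0,0,0],0]
    - [[-0.02,0,0],[0,0,0],0]

```text
time: 28.6
ee_pos: [0.5709, -0.0421, 0.2034]
tcp_rot: [-180.0, -0.3, -177.0]
wrist_force: [-23.5, -1.7, 9.7]
opening: 0.0002
grasp_force: 11.3
```

Emit:
apply_moves:
  rows:
    - [[0.05,0,0],[0,0,0],0]
    - [[0.2,0,0],[0,0,0],0]
    - [[0.35,0,0],[0,0,0],0]
    - [[0.35,0,-0.3],[0,0,0],0]
    - [[0.35,0,-0.6],[0,0,0],0]
    - [[0.35,0,-1],[0,0,0],0]
    - [[0.35,0,-1],[0,0,0],0]
    - [[0.35,0,-1],[0,0,0],0]

```text
time: 29.4
ee_pos: [0.539, -0.0438, 0.3043]
tcp_rot: [-180.0, 0.2, -177.0]
wrist_force: [-0.3, -0.1, -0.7]
opening: 0.0001
grasp_force: 0.0
```

Emit:
apply_moves:
  rows:
    - [[0.3,-0.3,-0.2],[0,0,0],0]
    - [[0.6,-0.3,-0.5],[0,0,0],0]
    - [[0.6,-0.3,-0.5],[0,0,0],0]
    - [[0.6,-0.3,-0.5],[0,0,0],0]
    - [[0.6,-0.3,-0.5],[0,0,0],0]

```text
time: 29.9
ee_pos: [0.4804, -0.0768, 0.3517]
tcp_rot: [180.0, -0.1, -177.0]
wrist_force: [-0.8, 0.3, -1.1]
opening: 0.0004
grasp_force: 0.0
```

```bash
python3 - <<'E'
from h import *
snap('top','t5');snap('wrist','w5')
a=cv2.imread('pics/t5.png')[130:240,260:390]; b=cv2.imread('pics/w5.png')
a=cv2.resize(a,(472,400),interpolation=cv2.INTER_CUBIC); cv2.imwrite('pics/f.png',np.hstack([a,cv2.resize(b[:,:],(320,400))]))
E
```

```text
(no output)
```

View pics/f.png

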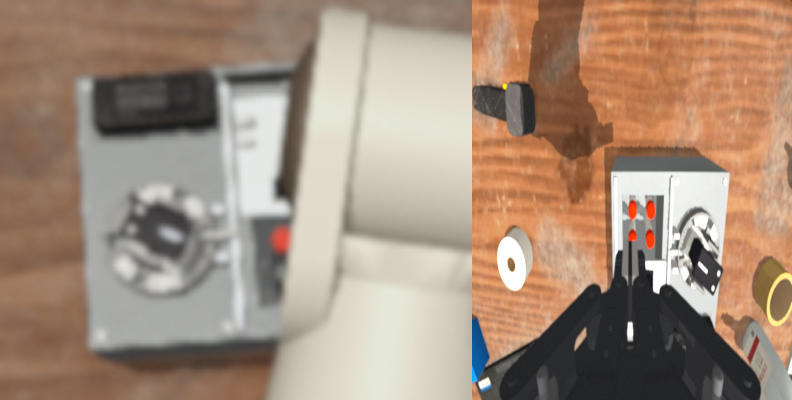

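The hatch is fully back, with all four red caps visible. The dial is at about 65° and the brick hasn't moved.

```bash
python3 -c "
from h import *
print(bot.job_done())"
```

```text
the job is handed in; nothing more can be done
None
```

I handed the job in at about 30 s: by feel, the dial is locked open in its catch with both tabs sprung fully out. The hatch is back against its stop, and the other objects were not touched.

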